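# Feel a bent coupler's flap for binding and pass or reject it

## Task

The bent scaffold coupler in the vise has a hinged flap: swing it gently further open until you feel it bind, lean on it there with about 10 newtons at the fork end for half a second without forcing it, and leave the flap resting where it bound. Then give the verdict with the orange end cap: set the cap in the green tray if the flap swung open past square (more than 90 degrees from closed), or in the red tray if it bound short of square. Leave the steel drift, the silver nut ring and the yellow level alone.

Things in the scene. Friction and masses are not known exactly. Their poses are not given: they have to be found in the camera images.
- vise: blue cast-iron bench vise on a pine board 300 (x) x 200 (y) x 24 mm, fixed to the rack. Origin: underside centre of the board; z up; y runs along the jaws (100 mm wide), -x is the screw side. Jaw tops are 115 mm above the origin. The jaws hold a grey coupler: its saddle block stands 122 to 166 mm above the origin, from x -2 to +28 mm and y -52 to 0 mm. The screw's cross handle is 62 mm up at x -145 mm
- hinge (a point): on the flap's vertical hinge axis, half-way up the flap; in the vise's frame at x -14, y -45, z 146 mm
- flap_fork (a point): point in the slot of the flap's forked end, 85 mm from the hinge axis, half-way up the flap. The flap is a bright steel strap 9 mm thick and 44 mm tall (122 to 166 mm above the vise's origin), reaching 102 mm from the hinge axis; its fork prongs lie from 66 to 102 mm with a 12 mm level slot between them, and a hump makes it 15 mm thick on its outer (leading) side from 18 to 54 mm
- flap (a joint): opening angle of the flap (rad): 0 closed, when it points from the hinge along the vise's +y (parallel to the jaws); grows anticlockwise seen from above, so at square, 1.571, it points along the vise's -x. It starts partly open at 0.45 to 0.8. It swings with a light drag, about 2 N at the fork, and stays where it is left. Where it binds differs each time and cannot be seen: somewhere from 1.1 to 2.1
- bind (a joint): springy give of the bent hinge (rad): 0 while the flap swings freely; once the flap has met its bind, it grows by 0.05 rad for each N m pushed beyond the drag (0.16 N m), about 0.035 for 10 N at the fork point (up to 0.05 if the push is eased back to 10 N), so the fork moves on about 3 mm. Over 0.09 (about 23 N at the fork point) the coupler is being forced. When let go, the flap's drag keeps it resting on the bind at about 0.008
- cap_center (a point): centre, half-way up, of the loose orange plastic end cap: a round plug 54 mm across and 40 mm tall, about 60 g, standing upright on the rack
- tray_green: green open tray 130 x 130 mm, 35 mm tall, walls and floor 4 mm, fixed; origin at the underside centre. It may stand on either side of the red one
- tray_red: red open tray, the same size, fixed; origin at the underside centre
- drift: bystander: tapered steel drift 190 mm long, 18 mm thick, lying on the rack; origin at the underside of its middle
- nut_ring: bystander: silver thumb nut ring, 44 mm across, 16 mm tall, lying flat; origin at its underside centre
- level: bystander: yellow spirit level 200 x 50 x 22 mm lying flat; origin at its underside centre
Mind the look-alikes: they are no part of the job. Several things look just like the tray_green: the one meant starts farthest to the robot's right.

How it is judged:
On the way, in this order (a step that is already met when the one before it is completed fails the run):
1. the flap is leaned on firmly at its bind (value of joint bind above 0.018 rad), for 0.3 s.
2. the cap is in the tray that the flap's angle calls for (((value of joint flap above 1.491 rad and x of cap_center in the frame of tray_green between -0.045 and 0.045 m and y of cap_center in the frame of tray_green between -0.045 and 0.045 m and z of cap_center in the frame of tray_green below 0.042 m) or (value of joint flap below 1.651 rad and x of cap_center in the frame of tray_red between -0.045 and 0.045 m and y of cap_center in the frame of tray_red between -0.045 and 0.045 m and z of cap_center in the frame of tray_red below 0.042 m))), for 0.2 s.
At the end, for the whole second after the job is handed in: The flap rests on its bind (joint bind over 0.001) and the cap lies still in the green tray if the flap stands past square, in the red if short of it (either within 0.08 rad of square): its centre within 45 mm of the tray's centre along each side and under 42 mm above its underside (((value of joint flap above 1.491 rad and x of cap_center in the frame of tray_green between -0.045 and 0.045 m and y of cap_center in the frame of tray_green between -0.045 and 0.045 m and z of cap_center in the frame of tray_green below 0.042 m) or (value of joint flap below 1.651 rad and x of cap_center in the frame of tray_red between -0.045 and 0.045 m and y of cap_center in the frame of tray_red between -0.045 and 0.045 m and z of cap_center in the frame of tray_red below 0.042 m)) and value of joint bind above 0.001 rad and velocity of joint flap between -0.02 and 0.02 rad/s and linear speed of cap below 0.02 m/s); the robot touches nothing.
It fails at once if the flap is forced against its bind (give over 0.09 rad) (value of joint bind above 0.09 rad).
It fails at once if the drift, nut ring or level is moved more than 15 mm (distance of any of drift, nut_ring, level from where it was at the start of the episode above 0.015 m).
It also fails if it takes over 72 s, if anything falls off the work surface, if the arm or the gripper's body presses on something with over 40 N, if the wrist force passes 120 N, or if a joint passes its speed limit or range.

## Robot

A 7-joint arm with a two-finger parallel gripper is mounted at the origin on the work surface. World frame = base frame: x ahead of the robot, y to its left, z up, the work surface at z = 0. Lengths are in m, angles in rad, forces in N, time in s.
With the tool pointing down it reaches from about 0.4 to 0.85 m from the base axis. Payload 10.4 kg.
Tool frame: the origin (TCP) lies between the finger pads; the fingertips stand 11 mm ahead of it and the grasp point (between the pads) lies 8 mm behind it (r.tcp_to_tips is the distance from the TCP to the fingertips, in m); z points along the fingers, y is the line along which they close (so a half turn about z gives the same grasp; the last joint's range is limited). The gripper opens to 87 mm and grips with 3 to 60 N. Pads are 19 mm wide; open, the fingers measure 117 mm over their backs; the gripper's body (75 mm by 190 mm) begins 51 mm behind the grasp point.
Start: joints at [1.287, 0.332, -0.065, 1.46, 0.022, 1.35, -0.088], TCP at [0.161, -0.604, 0.234] pointing down, gripper open.
Joint ranges: [-2.6, 2.6], [-0.5, 2.12], [-1.47, 1.34], [0.16, 2.42], [-1.27, 4.41], [0.06, 2.06], [-2.6, 2.6]. Speed limits (rad/s): [2.22, 2.22, 2.79, 2.79, 3.14, 3.14, 3.14].

## Interface

Orientations are given as a unit quaternion [x, y, z, w].
In Python, from bench import r gives the robot as it stands. The module is installed in compiled form; this text tells all that it offers.
- The arm moves only by the shell command python3 -m crank 'ROWS' [FORCE]. ROWS is JSON, a list of rows, each an object of numbers: "claw": the closure, from -1 (fully open) to 1 (shut); "dx", "dy", "dz": the shift along the tool's x, y, z each as a share of 3 cm, from -1 to 1; "ax", "ay", "az": the turn, a rotation vector about the tool's x, y, z each as a share of 6 degrees, from -1 to 1. A call has 1 to 8 rows; each row shifts and turns the commanded pose from where the row before left it, along the tool's axes as they then stand; what a row does not reach is not made up. A row lasts 1/12 s, in which the tool goes at most 41.7 mm and 7.16 degrees, less where a joint would pass 70% of its speed; a pose out of reach is approached as far as the arm can. A call with a number of a shift or a turn outside -1 to 1 is refused whole. A call with a gripper value outside its range is refused whole. The fingers move at their own pace and stop on an object; FORCE is the grip in N (left out, the last holds). Time passes only in rows, so rows that do not move let the fingers close. It gives the time, the measured TCP pose, the force, the opening and the grip force at its end, in the units of the state.
- r.read_state(): the state, without advancing time (a new reading comes with each control period).
- r.camera(name): name is "side" or "top" or "wrist"; returns a dict with "color" (420x560x3 uint8, red, green, blue), "mtx" (3x3 intrinsics, pixels), "k1" (the pictures are not rectified: a ray, as slopes to the right and down, at radius r is drawn at 1 + k1 r^2 times it, then the intrinsics apply), "R" (3x3) and "t" (3): a world point X has camera coordinates R X + t; the wrist camera has in their place "hand_eye" (4x4, takes a point from camera to tool coordinates, whose origin is the TCP and whose axes are the flange's). Camera axes: x right, y down, z forward; pixel columns grow to the right and rows downward; lengths in m; the calibration is good to about 2 mm. A picture is of the moment at which its call begins: read the wrist's pose just before it. There is no depth.
- r.close_job(): hands the job in; it is judged then, once.
The state is a dict: "time": time; "joint_positions": joint angles; "joint_vel": joint speeds; "joint_torque": joint torques, N m; "ee_pos": TCP position; "eef_rot": TCP orientation; "ft_force": force on the tool from outside, world axes, zero at the start; "torque": the same for the moment, N m; "width": finger opening in m; "grip_force": force on a finger pad.
Only numpy, scipy, OpenCV 4.12 (cv2) and the standard library are available. Lean on these libraries where they do the work, as an engineer would, in place of code of your own. Each camera call takes 0.05 s, during which the arm holds its last target. There are 200 camera calls.

## Working session

There is one attempt and no reset: what is moved stays moved. The work goes in short steps, Python scripts to look and compute and a shell command to move; the robot and the scene stay as the last step left them, time stands still between calls to the robot, and variables do not carry over. Pictures are saved under pics/ and viewed, at most 10 in all, crops included, and the job is handed in when it is done.

```bash
mkdir -p pics
python3 - <<'E'
from bench import r
import cv2,pickle
s=r.read_state();print(s)
d={}
for n in("top","side"):
    c=r.camera(n);d[n]=c;cv2.imwrite(f"pics/{n}0.png",c["color"][:,:,::-1]);print(n,c["mtx"],c["k1"],c["R"],c["t"])
pickle.dump(d,open("cams.pkl","wb"))
E
```

```text
{'time': 0.0, 'joint_positions': array([ 1.28742296,  0.33286573, -0.06470274,  1.46095546,  0.02160298,
        1.34987853, -0.08851358]), 'joint_vel': array([-0.00044652,  0.0017225 , -0.00026408,  0.00022854,  0.00209995,
       -0.00066189, -0.00044514]), 'joint_torque': array([-3.99990913e-04, -6.23265266e+01,  2.42438132e-02, -3.89882076e+01,
       -6.14642724e-02,  3.99602135e-02,  1.92532234e-04]), 'ee_pos': array([ 0.1610423 , -0.60351134,  0.23275101]), 'eef_rot': array([ 9.91510734e-01,  1.30022949e-01, -1.25091450e-04, -6.94540162e-04]), 'ft_force': array([-0.46965148, -0.6980314 , -0.28633932]), 'torque': array([0.00512148, 0.00652832, 0.01040131]), 'grip_force': 0.0, 'width': 0.08732743333736831}
top [[402.27326426   0.         279.94955073]
 [  0.         402.27326426 204.36497378]
 [  0.           0.           1.        ]] -0.018750423590677398 [[ 0.02096347 -0.9996713  -0.01475875]
 [-0.99622126 -0.0196421  -0.0846014 ]
 [ 0.08428369  0.01647652 -0.99630557]] [-0.0379925   0.53844996  0.93787699]
side [[424.46806262   0.         279.33413985]
 [  0.         424.46806262 206.27421571]
 [  0.           0.           1.        ]] -0.09470874909622688 [[ 0.89037454 -0.45520805  0.00433587]
 [-0.33467488 -0.66101202 -0.6716069 ]
 [ 0.30858693  0.59653058 -0.74089498]] [-0.4960213   0.23262881  0.73074954]
```

View pics/top0.png

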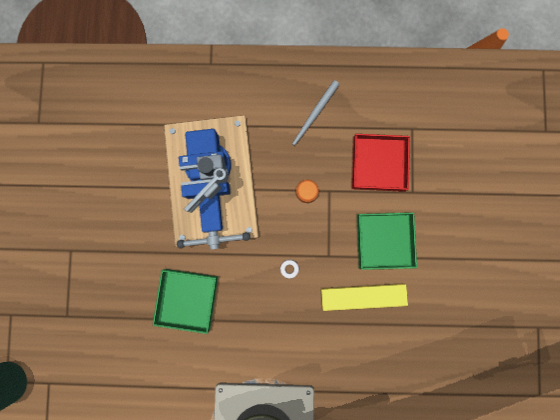

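View pics/side0.png

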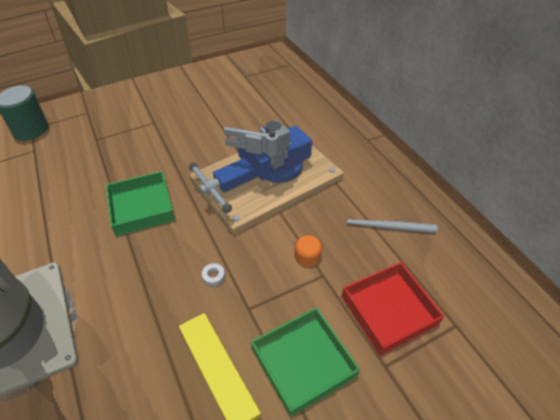

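The top view shows the vise board with corners at about (165,125), (245,117), (257,238) and (177,247). Its screw faces the robot, the hinge is near (219,174) and the fork near (190,210). The cap is at (307,191) and the red tray at (381,162). The green tray meant is the right-hand one at (387,241); the look-alike is at (186,300).

```bash
cat > h.py <<'E'
import numpy as np,cv2,pickle
from scipy.optimize import least_squares
from scipy.spatial.transform import Rotation as Ro
def dist(c): return np.array([c["k1"],0,0,0,0.])
def proj(c,X): return cv2.projectPoints(np.float64(X).reshape(-1,1,3),cv2.Rodrigues(c["R"])[0],c["t"],c["mtx"],dist(c))[0].reshape(-1,2)
def unproj(c,uv,z):
    n=cv2.undistortPoints(np.float64(uv).reshape(-1,1,2),c["mtx"],dist(c)).reshape(-1,2)
    d=np.c_[n,np.ones(len(n))]@c["R"]; o=-c["R"].T@c["t"]
    return o+d*((z-o[2])/d[:,2])[:,None]
def mask(c,lo,hi):
    m=cv2.inRange(cv2.cvtColor(c["color"],cv2.COLOR_RGB2HSV),np.array(lo),np.array(hi))
    return cv2.morphologyEx(m,cv2.MORPH_OPEN,np.ones((3,3)))
def blobs(m,amin=150):
    return [k for k in cv2.findContours(m,0,2)[0] if cv2.contourArea(k)>amin]
def vise2w(p,v): # v: x,y,yaw
    return Ro.from_euler('z',v[2]).apply(p)+[v[0],v[1],0]
E
python3 - <<'E'
from h import *
d=pickle.load(open("cams.pkl","rb"));t=d["top"];s=d["side"]
R={'orange':((5,180,150),(15,255,255),.040),'red':((0,180,80),(3,255,255),.035),'green':((50,120,50),(80,255,255),.035)}
for n,(lo,hi,z) in R.items():
  for k in blobs(mask(t,lo,hi)):
    b=cv2.boxPoints(cv2.minAreaRect(k)); w=unproj(t,b,z)[:,:2]
    print(n,cv2.contourArea(k),b.mean(0),w.mean(0).round(4),np.linalg.norm(np.diff(w,axis=0),axis=1).round(3),'proj side',proj(s,[*w.mean(0),z/2])[0].round())
hsv=cv2.cvtColor(t["color"],cv2.COLOR_RGB2HSV)
for p in((175,150),(240,200),(180,230),(250,230),(150,150),(270,150)):print(p,hsv[p[1],p[0]])
g=cv2.cvtColor(t["color"],cv2.COLOR_RGB2BGR)[105:260,155:270]
cv2.imwrite("pics/v0.png",cv2.resize(g,None,fx=4.6,fy=3.8*1,interpolation=cv2.INTER_CUBIC)[:598])
m=mask(t,(10,60,150),(25,200,255)); 
for k in blobs(m,1500):
    b=cv2.boxPoints(cv2.minAreaRect(k)); w=unproj(t,b,.024)[:,:2];print('board',cv2.contourArea(k),b.tolist(),w.round(4).tolist(),np.linalg.norm(np.diff(w,axis=0),axis=1))
E
```

```text
red 2746.0 [380.66083 161.78304] [ 0.6445 -0.264 ] [0.132 0.134 0.132] proj side [389. 306.]
green 3122.5 [184.72542 300.53467] [0.3099 0.1893] [0.132 0.134 0.131] proj side [140. 203.]
green 3013.0 [386.63486 240.45045] [ 0.4588 -0.2779] [0.135 0.127 0.133] proj side [303. 358.]
(175, 150) [ 17  96 210]
(240, 200) [ 17  94 211]
(180, 230) [ 17  93 198]
(250, 230) [102  22 206]
(150, 150) [ 14 114 136]
(270, 150) [ 14 117 142]
board 3911.5 [[49.0, 419.0], [49.0, 386.0], [213.99996948242188, 386.0], [213.99996948242188, 419.0]] [[0.0275, 0.4995], [0.1023, 0.5039], [0.1148, 0.1165], [0.0409, 0.1142]] [0.07484278 0.38760914 0.07393864]
board 5471.5 [[31.639495849609375, 381.34710693359375], [32.666046142578125, 346.18731689453125], [291.09539794921875, 353.73272705078125], [290.06884765625, 388.89251708984375]] [[0.1114, 0.5461], [0.192, 0.5488], [0.1924, -0.0601], [0.1131, -0.0593]] [0.08073293 0.60893779 0.07926756]
board 3360.0 [[36.48944091796875, 344.6260070800781], [37.0048828125, 323.8021545410156], [449.04949951171875, 334.0012512207031], [448.5340576171875, 354.8251037597656]] 
[... 841 characters left out ...]
227905273438]] [[0.5285, -0.1477], [0.5641, -0.1486], [0.5565, -0.6735], [0.521, -0.671]] [0.03560919 0.52497386 0.0356151 ]
board 1673.0 [[413.6283264160156, 145.86570739746094], [414.0155944824219, 130.37538146972656], [559.1998291015625, 134.00498962402344], [558.8126220703125, 149.4953155517578]] [[0.6867, -0.3459], [0.7248, -0.3472], [0.723, -0.6988], [0.6849, -0.6963]] [0.03811972 0.3516086  0.03821419]
board 9557.5 [[-0.9981043338775635, 109.59403991699219], [307.8312683105469, 103.47859191894531], [310.54132080078125, 240.33580017089844], [1.711944580078125, 246.4512481689453]] [[0.7615, 0.676], [0.7869, -0.0898], [0.4551, -0.1012], [0.424, 0.6412]] [0.7662506  0.33204353 0.74300665]
```

View pics/v0.png

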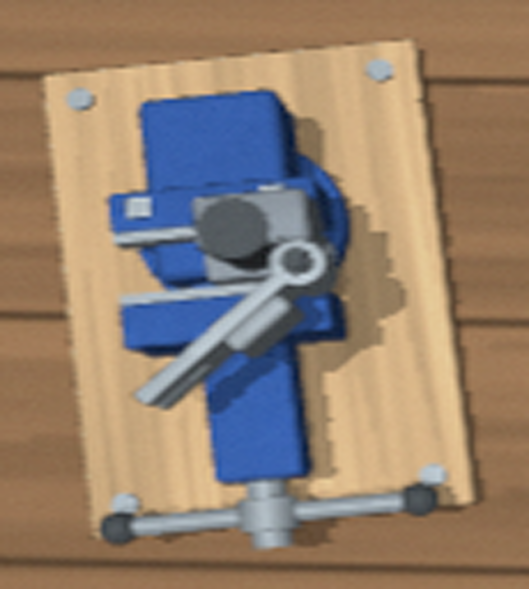

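The crop shows the board corners, the hinge knuckle at about crop (298,262), the flap end at about (150,400), and the hump on the leading side.

Run:
```python
from h import *
d=pickle.load(open("cams.pkl","rb"));t=d["top"];s=d["side"]
q=lambda *P:np.array([[155+x/4.6,105+y/3.8] for x,y in P])
uv=q((45,77),(413,40),(463,500),(97,537),(298,262))
P=np.array([[.15,.1,.024],[.15,-.1,.024],[-.15,-.1,.024],[-.15,.1,.024],[-.014,-.045,.17]])
f=lambda v:(proj(t,vise2w(P,v))-uv).ravel()
o=least_squares(f,[.55,.2,.08]);v=o.x;print(v,o.fun.reshape(-1,2).round(1).tolist())
np.save("vise.npy",v)
e=unproj(t,q((150,395)),.166)[0];h=vise2w(np.array([[-.014,-.045,.146]]),v)[0]
dv=Ro.from_euler('z',-v[2]).apply(e-h);print('hinge',h,'end',e,'len',np.hypot(*dv[:2]),'ang',np.arctan2(-dv[0],dv[1]))
print('side board',proj(s,vise2w(P,v)).round().tolist())
m=cv2.inRange(cv2.cvtColor(t["color"],cv2.COLOR_RGB2HSV),(4,190,120),(16,255,255))
for k in blobs(m,60):
  (u,w),rr=cv2.minEnclosingCircle(k)
  if w>150 and w<220: print('cap',u,w,rr,unproj(t,[[u,w]],.038)[0])
print('cap side',[cv2.minEnclosingCircle(k) for k in blobs(cv2.inRange(cv2.cvtColor(s["color"],cv2.COLOR_RGB2HSV),(4,190,120),(16,255,255)),60)])
for a in(.45,.75,1.1,1.57,2.1):print(a,vise2w(np.array([[-.014-.085*np.sin(a),-.045+.085*np.cos(a),.146]]),v))
```

```text
[0.59438776 0.14170034 0.13104407] [[-0.9, -1.2], [0.4, -0.7], [2.5, 1.1], [-1.6, 0.6], [-0.4, 0.0]]
hinge [0.58638792 0.09525679 0.146     ] end [0.51390403 0.15843451 0.166     ] len 0.09615268140119845 ang 0.7228451840912602
side board [[293.0, 129.0], [343.0, 173.0], [232.0, 230.0], [188.0, 174.0], [271.0, 136.0]]
cap side []
0.45 [[0.53973168 0.16630745 0.146     ]]
0.75 [[0.52081861 0.14934621 0.146     ]]
1.1 [[0.50624675 0.12358334 0.146     ]]
1.57 [[0.50210789 0.08421701 0.146     ]]
2.1 [[0.51925149 0.04312523 0.146     ]]
```

```bash
A='{"claw":1,"dx":0.6,"dy":-0.68,"dz":-0.1}'
echo skip >/dev/null
python3 -m crank '[{"claw":1,"dx":0.6,"dy":-0.68,"dz":-0.1},{"claw":1,"dx":0.6,"dy":-0.68,"dz":-0.1},{"claw":1,"dx":0.6,"dy":-0.68,"dz":-0.1},{"claw":1,"dx":0.6,"dy":-0.68,"dz":-0.1},{"claw":1,"dx":0.6,"dy":-0.68,"dz":-0.1},{"claw":1,"dx":0.6,"dy":-0.68,"dz":-0.1},{"claw":1,"dx":0.6,"dy":-0.68,"dz":-0.1},{"claw":1,"dx":0.6,"dy":-0.68,"dz":-0.1}]' 20
python3 -m crank '[{"claw":1,"dx":0.6,"dy":-0.68},{"claw":1,"dx":0.6,"dy":-0.68},{"claw":1,"dx":0.6,"dy":-0.68},{"claw":1,"dx":0.6,"dy":-0.68},{"claw":1,"dx":0.6,"dy":-0.68},{"claw":1,"dx":0.6,"dy":-0.68},{"claw":1,"dx":0.6,"dy":-0.68},{"claw":1,"dx":0.6,"dy":-0.68}]'
python3 -m crank '[{"claw":1,"dx":0.6,"dy":-0.68},{"claw":1,"dx":0.6,"dy":-0.68},{"claw":1,"dx":0.6,"dy":-0.68},{"claw":1,"dx":0.6,"dy":-0.68},{"claw":1,"dx":0.6,"dy":-0.68},{"claw":1,"dx":0.6,"dy":-0.68},{"claw":1,"dx":0.6,"dy":-0.68},{"claw":1,"dx":0.6,"dy":-0.68}]'
```

```text
invalid input at $[0]: expected keys claw, dx, dy, dz, ax, ay, az
invalid input at $[0]: expected keys claw, dx, dy, dz, ax, ay, az
invalid input at $[0]: expected keys claw, dx, dy, dz, ax, ay, az
```

```bash
python3 -m crank '[{"claw":1,"dx":0.6,"dy":-0.68,"dz":-0.1,"ax":0,"ay":0,"az":0},{"claw":1,"dx":0.6,"dy":-0.68,"dz":-0.1,"ax":0,"ay":0,"az":0},{"claw":1,"dx":0.6,"dy":-0.68,"dz":-0.1,"ax":0,"ay":0,"az":0},{"claw":1,"dx":0.6,"dy":-0.68,"dz":-0.1,"ax":0,"ay":0,"az":0},{"claw":1,"dx":0.6,"dy":-0.68,"dz":-0.1,"ax":0,"ay":0,"az":0},{"claw":1,"dx":0.6,"dy":-0.68,"dz":-0.1,"ax":0,"ay":0,"az":0},{"claw":1,"dx":0.6,"dy":-0.68,"dz":-0.1,"ax":0,"ay":0,"az":0},{"claw":1,"dx":0.6,"dy":-0.68,"dz":-0.1,"ax":0,"ay":0,"az":0}]' 20
python3 -m crank '[{"claw":1,"dx":0.6,"dy":-0.68,"dz":0,"ax":0,"ay":0,"az":0},{"claw":1,"dx":0.6,"dy":-0.68,"dz":0,"ax":0,"ay":0,"az":0},{"claw":1,"dx":0.6,"dy":-0.68,"dz":0,"ax":0,"ay":0,"az":0},{"claw":1,"dx":0.6,"dy":-0.68,"dz":0,"ax":0,"ay":0,"az":0},{"claw":1,"dx":0.6,"dy":-0.68,"dz":0,"ax":0,"ay":0,"az":0},{"claw":1,"dx":0.6,"dy":-0.68,"dz":0,"ax":0,"ay":0,"az":0},{"claw":1,"dx":0.6,"dy":-0.68,"dz":0,"ax":0,"ay":0,"az":0},{"claw":1,"dx":0.6,"dy":-0.68,"dz":0,"ax":0,"ay":0,"az":0}]'
```

```text
time: 0.77
ee_pos: [0.2585, -0.4077, 0.2574]
eef_rot: [0.992, 0.13, -0.0, -0.0]
ft_force: [0.4, -0.5, 0.4]
width: 0.042
grip_force: 0.0
time: 1.43
ee_pos: [0.3555, -0.2129, 0.2573]
eef_rot: [0.992, 0.13, -0.0, 0.0]
ft_force: [-0.1, 0.2, 0.9]
width: 0.0006
grip_force: 0.0
```

```bash
python3 -m crank '[{"claw":1,"dx":0.6,"dy":-0.68,"dz":0,"ax":0,"ay":0,"az":0},{"claw":1,"dx":0.6,"dy":-0.68,"dz":0,"ax":0,"ay":0,"az":0},{"claw":1,"dx":0.6,"dy":-0.68,"dz":0,"ax":0,"ay":0,"az":0},{"claw":1,"dx":0.6,"dy":-0.68,"dz":0,"ax":0,"ay":0,"az":0},{"claw":1,"dx":0.6,"dy":-0.68,"dz":0,"ax":0,"ay":0,"az":0},{"claw":1,"dx":0.6,"dy":-0.68,"dz":0,"ax":0,"ay":0,"az":0},{"claw":1,"dx":0.6,"dy":-0.68,"dz":0,"ax":0,"ay":0,"az":0},{"claw":1,"dx":0.6,"dy":-0.68,"dz":0,"ax":0,"ay":0,"az":0}]' |tail -9|head -2
python3 -m crank '[{"claw":1,"dx":0.6,"dy":-0.68,"dz":0,"ax":0,"ay":0,"az":0},{"claw":1,"dx":0.6,"dy":-0.68,"dz":0,"ax":0,"ay":0,"az":0},{"claw":1,"dx":0.6,"dy":-0.68,"dz":0,"ax":0,"ay":0,"az":0},{"claw":1,"dx":0.6,"dy":-0.68,"dz":0,"ax":0,"ay":0,"az":0},{"claw":1,"dx":0.6,"dy":-0.68,"dz":0,"ax":0,"ay":0,"az":0},{"claw":1,"dx":0.6,"dy":-0.68,"dz":0,"ax":0,"ay":0,"az":0},{"claw":1,"dx":0.6,"dy":-0.68,"dz":0,"ax":0,"ay":0,"az":0},{"claw":1,"dx":0.6,"dy":-0.68,"dz":0,"ax":0,"ay":0,"az":0}]'
python3 -m crank '[{"claw":1,"dx":0,"dy":0,"dz":0,"ax":0,"ay":0,"az":-1},{"claw":1,"dx":0,"dy":0,"dz":0,"ax":0,"ay":0,"az":-1},{"claw":1,"dx":0,"dy":0,"dz":0,"ax":0,"ay":0,"az":-1},{"claw":1,"dx":0,"dy":0,"dz":0,"ax":0,"ay":0,"az":-1},{"claw":1,"dx":0,"dy":0,"dz":0,"ax":0,"ay":0,"az":-1},{"claw":1,"dx":0,"dy":0,"dz":0,"ax":0,"ay":0,"az":-1},{"claw":1,"dx":0,"dy":0,"dz":0,"ax":0,"ay":0,"az":-1},{"claw":1,"dx":0,"dy":0,"dz":0,"ax":0,"ay":0,"az":-1}]' |head -3
python3 -m crank '[{"claw":1,"dx":0,"dy":0,"dz":0,"ax":0,"ay":0,"az":-1},{"claw":1,"dx":0,"dy":0,"dz":0,"ax":0,"ay":0,"az":-1},{"claw":1,"dx":0,"dy":0,"dz":0,"ax":0,"ay":0,"az":-1},{"claw":1,"dx":0,"dy":0,"dz":0,"ax":0,"ay":0,"az":-1},{"claw":1,"dx":0,"dy":0,"dz":0,"ax":0,"ay":0,"az":-1},{"claw":1,"dx":0,"dy":0,"dz":0,"ax":0,"ay":0,"az":-1},{"claw":1,"dx":0,"dy":0,"dz":0,"ax":0,"ay":0,"az":-1},{"claw":1,"dx":0,"dy":0,"dz":0,"ax":0,"ay":0,"az":-1}]'
python3 -m crank '[{"claw":1,"dx":0,"dy":0,"dz":0,"ax":0,"ay":0,"az":-1},{"claw":1,"dx":0,"dy":0,"dz":0,"ax":0,"ay":0,"az":-1},{"claw":1,"dx":0,"dy":0,"dz":0,"ax":0,"ay":0,"az":-1},{"claw":1,"dx":0,"dy":0,"dz":0,"ax":0,"ay":0,"az":-1},{"claw":1,"dx":0,"dy":0,"dz":0,"ax":0,"ay":0,"az":-0.6},{"claw":1,"dx":0,"dy":0,"dz":0,"ax":0,"ay":0,"az":0}]'
python3 - <<'E'
from h import *
from bench import r
s=r.read_state();print(s["ee_pos"],Ro.from_quat(s["eef_rot"]).as_matrix().round(3),s["joint_positions"].round(2))
c=r.camera("wrist");print(c["hand_eye"]);cv2.imwrite("pics/w1.png",c["color"][:,:,::-1])
E
```

```text
time: 2.1
ee_pos: [0.4525, -0.0182, 0.2574]
time: 2.77
ee_pos: [0.5498, 0.1763, 0.257]
eef_rot: [0.992, 0.13, -0.0, 0.0]
ft_force: [1.0, -0.5, -0.2]
width: 0.0007
grip_force: 0.0
time: 3.43
ee_pos: [0.5492, 0.1752, 0.2572]
eef_rot: [0.852, 0.524, -0.0, -0.0]
time: 4.1
ee_pos: [0.5493, 0.1752, 0.2572]
eef_rot: [0.565, 0.825, -0.0, -0.0]
ft_force: [-0.4, -0.3, -0.6]
width: 0.0005
grip_force: 0.0
time: 4.6
ee_pos: [0.5493, 0.1751, 0.2571]
eef_rot: [0.353, 0.936, -0.0, -0.0]
ft_force: [-0.8, -0.7, -1.0]
width: 0.0005
grip_force: 0.0
[0.54929349 0.17507665 0.25705498] [[-0.751  0.66  -0.001]
 [ 0.66   0.751 -0.   ]
 [ 0.001 -0.001 -1.   ]] [ 0.57  0.51 -1.29  1.51  0.49  1.49  0.12]
[[ 1.49129815e-03 -9.56174496e-01 -2.92793629e-01  8.14873098e-02]
 [ 9.99998877e-01  1.38326387e-03  5.76019506e-04  6.33385417e-04]
 [-1.45764311e-04 -2.92794159e-01  9.56175485e-01 -1.51860112e-01]
 [ 0.00000000e+00  0.00000000e+00  0.00000000e+00  1.00000000e+00]]
```

View pics/w1.png

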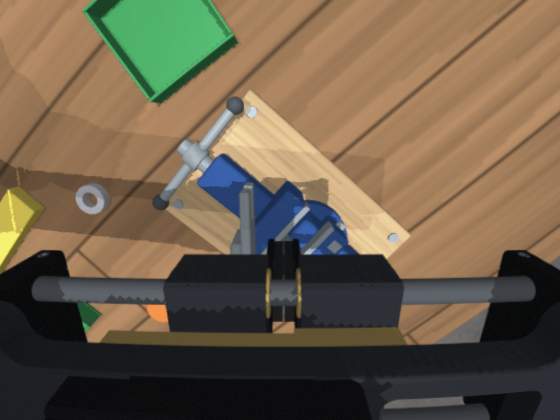

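The picture shows the flap as a vertical strap at column ~248, with its fork end at row ~185, just left of the closed fingers. The tool's x axis lies along the flap. I'll check that numerically, then go down.

```bash
cat >> h.py <<'E'
def wcam(c,s):
    T=np.eye(4);T[:3,:3]=Ro.from_quat(s["eef_rot"]).as_matrix();T[:3,3]=s["ee_pos"]
    M=np.linalg.inv(T@c["hand_eye"]);return dict(c,R=M[:3,:3],t=M[:3,3])
def rel(p): # pos -> along flap-tool etc given vise fit
    v=np.load("vise.npy");h=vise2w(np.array([[-.014,-.045,.146]]),v)[0]
    d=Ro.from_euler('z',-v[2]).apply(np.r_[p[:2]-h[:2],0]);return np.hypot(*d[:2]),np.arctan2(-d[0],d[1])
E
python3 - <<'E'
from h import *
from bench import r
s=r.read_state();c=wcam(r.camera("wrist"),s)
for uv in((243,186),(252,186),(248,240)):
    p=unproj(c,[uv],.166)[0];print(uv,p,rel(p))
print(rel(s["ee_pos"]))
v=np.load("vise.npy");print(proj(c,vise2w(np.array([[-.15,.1,.024],[-.15,-.1,.024],[.15,-.1,.024]]),v)))
E
python3 -m crank '[{"claw":1,"dx":0,"dy":0,"dz":0.6,"ax":0,"ay":0,"az":0},{"claw":1,"dx":0,"dy":0,"dz":0.6,"ax":0,"ay":0,"az":0},{"claw":1,"dx":0,"dy":0,"dz":0.6,"ax":0,"ay":0,"az":0},{"claw":1,"dx":0,"dy":0,"dz":0.6,"ax":0,"ay":0,"az":0},{"claw":1,"dx":0,"dy":0,"dz":0.6,"ax":0,"ay":0,"az":0},{"claw":1,"dx":0,"dy":0,"dz":0.6,"ax":0,"ay":0,"az":0},{"claw":1,"dx":0,"dy":0,"dz":0,"ax":0,"ay":0,"az":0}]'
```

```text
(243, 186) [0.50815242 0.16704415 0.166     ] (np.float64(0.10618012172665171), np.float64(0.697308732909388))
(252, 186) [0.51323359 0.17278508 0.166     ] (np.float64(0.10659357732673286), np.float64(0.6253346051141421))
(248, 240) [0.54710636 0.13597787 0.166     ] (np.float64(0.05657956499032858), np.float64(0.6363625979261935))
(np.float64(0.08815048158185924), np.float64(0.30347437946646644))
[[247.92176359  87.19395752]
 [157.17359661 204.26732446]
 [315.58576708 323.41493404]]
time: 5.28
ee_pos: [0.548, 0.1743, 0.1464]
eef_rot: [0.355, 0.935, -0.002, -0.002]
ft_force: [-1.2, -1.3, 0.1]
width: 0.0006
grip_force: 0.0
```

```bash
cat > chk.py <<'E'
from h import *
from bench import r
import sys
s=r.read_state();M=Ro.from_quat(s["eef_rot"]).as_matrix()
f=M.T@s["ft_force"]; v=np.load("vise.npy");h=vise2w(np.array([[-.014,-.045,.146]]),v)[0]
p=M.T@(s["ee_pos"]-h); R,a=rel(s["ee_pos"])
print('t%.2f z%.3f ftool'%(s["time"],s["ee_pos"][2]),f.round(1),'p',p[:2].round(4),'angTCP %.3f'%a,'toolang %.3f'%(np.arctan2(M[1,1],M[0,1])-v[2]),'j',s["joint_positions"].round(2)[[2,6]])
sys.exit(int(f[1]>float(sys.argv[1])))
E
python3 chk.py 5
python3 -m crank '[{"claw":1,"dx":0,"dy":-0.12,"dz":0,"ax":0,"ay":0,"az":0},{"claw":1,"dx":0,"dy":-0.12,"dz":0,"ax":0,"ay":0,"az":0},{"claw":1,"dx":0,"dy":-0.12,"dz":0,"ax":0,"ay":0,"az":0},{"claw":1,"dx":0,"dy":-0.12,"dz":0,"ax":0,"ay":0,"az":0},{"claw":1,"dx":0,"dy":-0.04,"dz":0,"ax":0,"ay":0,"az":0},{"claw":1,"dx":0,"dy":0,"dz":0,"ax":0,"ay":0,"az":0}]' >/dev/null
python3 chk.py 5 && python3 -m crank '[{"claw":1,"dx":0.02,"dy":-0.11,"dz":0,"ax":0,"ay":0,"az":-0.38},{"claw":1,"dx":0.02,"dy":-0.11,"dz":0,"ax":0,"ay":0,"az":-0.38}]' >/dev/null; python3 chk.py 5 && python3 -m crank '[{"claw":1,"dx":0.02,"dy":-0.11,"dz":0,"ax":0,"ay":0,"az":-0.38},{"claw":1,"dx":0.02,"dy":-0.11,"dz":0,"ax":0,"ay":0,"az":-0.38}]' >/dev/null; python3 chk.py 5
```

```text
t5.28 z0.146 ftool [ 0.  -1.8 -0.1] p [0.0811 0.0336] angTCP 0.321 toolang 0.714 j [-1.22  0.05]
t5.78 z0.150 ftool [-1.1  0.2  0.1] p [0.0804 0.0196] angTCP 0.477 toolang 0.715 j [-1.24  0.07]
t5.95 z0.150 ftool [0.3 2.5 0.3] p [0.0804 0.0203] angTCP 0.550 toolang 0.797 j [-1.27  0.15]
t6.12 z0.150 ftool [-0.4  1.4  0. ] p [0.0802 0.0202] angTCP 0.630 toolang 0.877 j [-1.29  0.23]
```

```bash
python3 -m crank '[{"claw":1,"dx":0.02,"dy":-0.11,"dz":0,"ax":0,"ay":0,"az":-0.38},{"claw":1,"dx":0.02,"dy":-0.11,"dz":0,"ax":0,"ay":0,"az":-0.38}]' >/dev/null; python3 chk.py 4.2 && 
python3 -m crank '[{"claw":1,"dx":0.02,"dy":-0.11,"dz":0,"ax":0,"ay":0,"az":-0.38}]' >/dev/null; python3 chk.py 4.2 && 
python3 -m crank '[{"claw":1,"dx":0.015,"dy":-0.055,"dz":0,"ax":0,"ay":0,"az":-0.19},{"claw":1,"dx":0.015,"dy":-0.055,"dz":0,"ax":0,"ay":0,"az":-0.19}]' >/dev/null && python3 chk.py 4.2 &&
python3 -m crank '[{"claw":1,"dx":0.015,"dy":-0.055,"dz":0,"ax":0,"ay":0,"az":-0.19},{"claw":1,"dx":0.015,"dy":-0.055,"dz":0,"ax":0,"ay":0,"az":-0.19}]' >/dev/null && python3 chk.py 4.2 &&
python3 -m crank '[{"claw":1,"dx":0.015,"dy":-0.055,"dz":0,"ax":0,"ay":0,"az":-0.19},{"claw":1,"dx":0.015,"dy":-0.055,"dz":0,"ax":0,"ay":0,"az":-0.19}]' >/dev/null && python3 chk.py 4.2 &&
python3 -m crank '[{"claw":1,"dx":0.015,"dy":-0.055,"dz":0,"ax":0,"ay":0,"az":-0.19},{"claw":1,"dx":0.015,"dy":-0.055,"dz":0,"ax":0,"ay":0,"az":-0.19}]' >/dev/null && python3 chk.py 4.2
```

```text
t6.28 z0.150 ftool [-0.1  1.8 -0.1] p [0.0801 0.0201] angTCP 0.711 toolang 0.957 j [-1.32  0.3 ]
t6.37 z0.150 ftool [ 0.5  2.5 -0.8] p [0.0801 0.02  ] angTCP 0.752 toolang 0.997 j [-1.33  0.34]
t6.53 z0.150 ftool [ 0.7  3.  -0.4] p [0.0801 0.0196] angTCP 0.795 toolang 1.035 j [-1.34  0.38]
t6.70 z0.150 ftool [-0.1  1.1 -2.3] p [0.0802 0.0194] angTCP 0.839 toolang 1.076 j [-1.36  0.42]
t6.87 z0.150 ftool [-0.8  2.8 -1.4] p [0.0803 0.0191] angTCP 0.882 toolang 1.116 j [-1.37  0.46]
t7.03 z0.150 ftool [-1.6  0.7 -1.8] p [0.0805 0.0189] angTCP 0.925 toolang 1.156 j [-1.38  0.5 ]
```

```bash
python3 -m crank '[{"claw":1,"dx":0.01,"dy":-0.054,"dz":0,"ax":0,"ay":0,"az":-0.2},{"claw":1,"dx":0.01,"dy":-0.054,"dz":0,"ax":0,"ay":0,"az":-0.2}]' >/dev/null && python3 chk.py 4.2 &&
python3 -m crank '[{"claw":1,"dx":0.01,"dy":-0.054,"dz":0,"ax":0,"ay":0,"az":-0.2},{"claw":1,"dx":0.01,"dy":-0.054,"dz":0,"ax":0,"ay":0,"az":-0.2}]' >/dev/null && python3 chk.py 4.2 &&
python3 -m crank '[{"claw":1,"dx":0.01,"dy":-0.054,"dz":0,"ax":0,"ay":0,"az":-0.2},{"claw":1,"dx":0.01,"dy":-0.054,"dz":0,"ax":0,"ay":0,"az":-0.2}]' >/dev/null && python3 chk.py 4.2 &&
python3 -m crank '[{"claw":1,"dx":0.01,"dy":-0.054,"dz":0,"ax":0,"ay":0,"az":-0.2},{"claw":1,"dx":0.01,"dy":-0.054,"dz":0,"ax":0,"ay":0,"az":-0.2}]' >/dev/null && python3 chk.py 4.2 &&
python3 -m crank '[{"claw":1,"dx":0.01,"dy":-0.054,"dz":0,"ax":0,"ay":0,"az":-0.2},{"claw":1,"dx":0.01,"dy":-0.054,"dz":0,"ax":0,"ay":0,"az":-0.2}]' >/dev/null && python3 chk.py 4.2 &&
python3 -m crank '[{"claw":1,"dx":0.01,"dy":-0.054,"dz":0,"ax":0,"ay":0,"az":-0.2},{"claw":1,"dx":0.01,"dy":-0.054,"dz":0,"ax":0,"ay":0,"az":-0.2}]' >/dev/null && python3 chk.py 4.2 &&
python3 -m crank '[{"claw":1,"dx":0.01,"dy":-0.054,"dz":0,"ax":0,"ay":0,"az":-0.2},{"claw":1,"dx":0.01,"dy":-0.054,"dz":0,"ax":0,"ay":0,"az":-0.2}]' >/dev/null && python3 chk.py 4.2 &&
python3 -m crank '[{"claw":1,"dx":0.01,"dy":-0.054,"dz":0,"ax":0,"ay":0,"az":-0.2},{"claw":1,"dx":0.01,"dy":-0.054,"dz":0,"ax":0,"ay":0,"az":-0.2}]' >/dev/null && python3 chk.py 4.2
```

```text
t7.20 z0.150 ftool [-1.7  1.5 -1.3] p [0.0804 0.0191] angTCP 0.965 toolang 1.198 j [-1.38  0.55]
t7.37 z0.150 ftool [ 0.   1.1 -2.4] p [0.0804 0.0192] angTCP 1.005 toolang 1.240 j [-1.39  0.59]
t7.53 z0.150 ftool [-0.8  1.9 -2.4] p [0.0803 0.0194] angTCP 1.045 toolang 1.282 j [-1.4   0.64]
t7.70 z0.149 ftool [ 0.3  2.  -2. ] p [0.0802 0.0195] angTCP 1.085 toolang 1.324 j [-1.4   0.68]
t7.87 z0.149 ftool [ 1.2  3.  -1.3] p [0.0801 0.0196] angTCP 1.125 toolang 1.366 j [-1.41  0.73]
t8.03 z0.149 ftool [ 1.3  2.4 -0.6] p [0.0799 0.0197] angTCP 1.166 toolang 1.407 j [-1.41  0.78]
t8.20 z0.149 ftool [ 1.3  1.6 -0.1] p [0.0796 0.0198] angTCP 1.206 toolang 1.449 j [-1.42  0.82]
t8.37 z0.149 ftool [1.4 2.5 0. ] p [0.0794 0.0198] angTCP 1.247 toolang 1.491 j [-1.42  0.87]
```

```bash
python3 -m crank '[{"claw":1,"dx":0.03,"dy":-0.054,"dz":0,"ax":0,"ay":0,"az":-0.2},{"claw":1,"dx":0.03,"dy":-0.054,"dz":0,"ax":0,"ay":0,"az":-0.2}]' >/dev/null && python3 chk.py 4.2 &&
python3 -m crank '[{"claw":1,"dx":0.03,"dy":-0.054,"dz":0,"ax":0,"ay":0,"az":-0.2},{"claw":1,"dx":0.03,"dy":-0.054,"dz":0,"ax":0,"ay":0,"az":-0.2}]' >/dev/null && python3 chk.py 4.2 &&
python3 -m crank '[{"claw":1,"dx":0.03,"dy":-0.054,"dz":0,"ax":0,"ay":0,"az":-0.2},{"claw":1,"dx":0.03,"dy":-0.054,"dz":0,"ax":0,"ay":0,"az":-0.2}]' >/dev/null && python3 chk.py 4.2 &&
python3 -m crank '[{"claw":1,"dx":0.03,"dy":-0.054,"dz":0,"ax":0,"ay":0,"az":-0.2},{"claw":1,"dx":0.03,"dy":-0.054,"dz":0,"ax":0,"ay":0,"az":-0.2}]' >/dev/null && python3 chk.py 4.2 &&
python3 -m crank '[{"claw":1,"dx":0.03,"dy":-0.054,"dz":0,"ax":0,"ay":0,"az":-0.2},{"claw":1,"dx":0.03,"dy":-0.054,"dz":0,"ax":0,"ay":0,"az":-0.2}]' >/dev/null && python3 chk.py 4.2 &&
python3 -m crank '[{"claw":1,"dx":0.03,"dy":-0.054,"dz":0,"ax":0,"ay":0,"az":-0.2},{"claw":1,"dx":0.03,"dy":-0.054,"dz":0,"ax":0,"ay":0,"az":-0.2}]' >/dev/null && python3 chk.py 4.2 &&
python3 -m crank '[{"claw":1,"dx":0.03,"dy":-0.054,"dz":0,"ax":0,"ay":0,"az":-0.2},{"claw":1,"dx":0.03,"dy":-0.054,"dz":0,"ax":0,"ay":0,"az":-0.2}]' >/dev/null && python3 chk.py 4.2 &&
python3 -m crank '[{"claw":1,"dx":0.03,"dy":-0.054,"dz":0,"ax":0,"ay":0,"az":-0.2},{"claw":1,"dx":0.03,"dy":-0.054,"dz":0,"ax":0,"ay":0,"az":-0.2}]' >/dev/null && python3 chk.py 4.2
```

```text
t8.53 z0.150 ftool [-1.6  1.8 -0.4] p [0.0798 0.0198] angTCP 1.290 toolang 1.533 j [-1.43  0.92]
t8.70 z0.150 ftool [-1.9  1.1  0.5] p [0.0809 0.02  ] angTCP 1.332 toolang 1.575 j [-1.43  0.97]
t8.87 z0.150 ftool [-1.7  1.4 -0.8] p [0.0821 0.0203] angTCP 1.374 toolang 1.617 j [-1.43  1.02]
t9.03 z0.150 ftool [-1.8  2.1 -0.7] p [0.0832 0.0205] angTCP 1.417 toolang 1.659 j [-1.44  1.07]
t9.20 z0.150 ftool [-1.4  1.5 -0.9] p [0.0842 0.0209] angTCP 1.458 toolang 1.701 j [-1.44  1.12]
t9.37 z0.150 ftool [-0.7  0.7 -0.3] p [0.0852 0.0212] angTCP 1.498 toolang 1.742 j [-1.44  1.17]
t9.53 z0.150 ftool [-2.2  2.3  0.4] p [0.0861 0.0217] angTCP 1.537 toolang 1.784 j [-1.44  1.22]
t9.70 z0.150 ftool [-4.9  5.6  0.8] p [0.0866 0.0228] angTCP 1.570 toolang 1.827 j [-1.44  1.27]
```

Force is rising at about 1.79 rad, so this looks like the bind. Now I'll lean in with small pure pushes.

```bash
python3 -m crank '[{"claw":1,"dx":0,"dy":-0.02,"dz":0,"ax":0,"ay":0,"az":0}]' >/dev/null; python3 chk.py 8 &&
python3 -m crank '[{"claw":1,"dx":0,"dy":-0.03,"dz":0,"ax":0,"ay":0,"az":0}]' >/dev/null && python3 chk.py 8 &&
python3 -m crank '[{"claw":1,"dx":0,"dy":-0.03,"dz":0,"ax":0,"ay":0,"az":0}]' >/dev/null && python3 chk.py 8 &&
python3 -m crank '[{"claw":1,"dx":0,"dy":-0.03,"dz":0,"ax":0,"ay":0,"az":0}]' >/dev/null && python3 chk.py 8
```

```text
t9.78 z0.150 ftool [-3.6  5.9  0.2] p [0.0866 0.0224] angTCP 1.575 toolang 1.827 j [-1.44  1.27]
t9.87 z0.150 ftool [-1.8  6.3  0.2] p [0.0867 0.0218] angTCP 1.580 toolang 1.826 j [-1.44  1.27]
t9.95 z0.150 ftool [-2.5  6.9  0.1] p [0.0867 0.0211] angTCP 1.588 toolang 1.827 j [-1.44  1.27]
t10.03 z0.150 ftool [-2.9  8.4 -0.6] p [0.0868 0.0205] angTCP 1.595 toolang 1.827 j [-1.44  1.28]
```

```bash
python3 -m crank '[{"claw":1,"dx":0,"dy":-0.02,"dz":0,"ax":0,"ay":0,"az":0},{"claw":1,"dx":0,"dy":0,"dz":0,"ax":0,"ay":0,"az":0}]' >/dev/null; python3 chk.py 9.6 &&
python3 -m crank '[{"claw":1,"dx":0,"dy":-0.02,"dz":0,"ax":0,"ay":0,"az":0},{"claw":1,"dx":0,"dy":0,"dz":0,"ax":0,"ay":0,"az":0}]' >/dev/null && python3 chk.py 9.6
python3 -m crank '[{"claw":1,"dx":0,"dy":0,"dz":0,"ax":0,"ay":0,"az":0},{"claw":1,"dx":0,"dy":0,"dz":0,"ax":0,"ay":0,"az":0},{"claw":1,"dx":0,"dy":0,"dz":0,"ax":0,"ay":0,"az":0},{"claw":1,"dx":0,"dy":0,"dz":0,"ax":0,"ay":0,"az":0},{"claw":1,"dx":0,"dy":0,"dz":0,"ax":0,"ay":0,"az":0},{"claw":1,"dx":0,"dy":0,"dz":0,"ax":0,"ay":0,"az":0},{"claw":1,"dx":0,"dy":0,"dz":0,"ax":0,"ay":0,"az":0},{"claw":1,"dx":0,"dy":0,"dz":0,"ax":0,"ay":0,"az":0}]' >/dev/null; python3 chk.py 99
python3 - <<'E'
from h import *
from bench import r
for n in("top","side"):
    c=r.camera(n);cv2.imwrite(f"pics/{n}1.png",c["color"][:,:,::-1])
a=cv2.imread("pics/top1.png")[100:260,140:300];b=cv2.imread("pics/side1.png")[80:240,170:330]
cv2.imwrite("pics/m1.png",cv2.resize(np.hstack([a,b]),None,fx=2.5,fy=2.5,interpolation=cv2.INTER_CUBIC))
E
```

```text
t10.20 z0.150 ftool [-2.3  7.8 -0.3] p [0.0868 0.02  ] angTCP 1.600 toolang 1.827 j [-1.44  1.28]
t10.37 z0.150 ftool [-2.9  9.1 -1.7] p [0.0869 0.0197] angTCP 1.604 toolang 1.827 j [-1.44  1.28]
t11.03 z0.150 ftool [-1.6  8.1 -0.2] p [0.0868 0.0197] angTCP 1.604 toolang 1.827 j [-1.44  1.28]
```

View pics/m1.png

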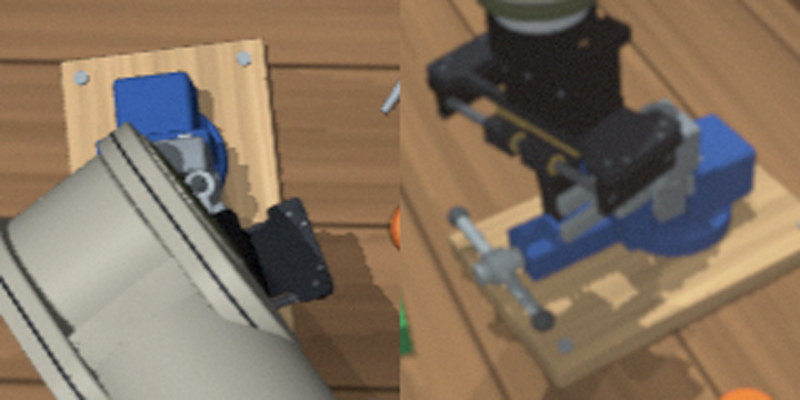

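The fingers are on the fork and nothing else is touched. The load is about 8–9 N, so I'll add a touch more to reach about 10 N and hold half a second.

```bash
python3 -m crank '[{"claw":1,"dx":0,"dy":-0.02,"dz":0,"ax":0,"ay":0,"az":0},{"claw":1,"dx":0,"dy":0,"dz":0,"ax":0,"ay":0,"az":0},{"claw":1,"dx":0,"dy":0,"dz":0,"ax":0,"ay":0,"az":0}]' >/dev/null; python3 chk.py 9.5 &&
python3 -m crank '[{"claw":1,"dx":0,"dy":-0.02,"dz":0,"ax":0,"ay":0,"az":0},{"claw":1,"dx":0,"dy":0,"dz":0,"ax":0,"ay":0,"az":0},{"claw":1,"dx":0,"dy":0,"dz":0,"ax":0,"ay":0,"az":0}]' >/dev/null && python3 chk.py 9.5
python3 -m crank '[{"claw":1,"dx":0,"dy":0,"dz":0,"ax":0,"ay":0,"az":0},{"claw":1,"dx":0,"dy":0,"dz":0,"ax":0,"ay":0,"az":0},{"claw":1,"dx":0,"dy":0,"dz":0,"ax":0,"ay":0,"az":0},{"claw":1,"dx":0,"dy":0,"dz":0,"ax":0,"ay":0,"az":0},{"claw":1,"dx":0,"dy":0,"dz":0,"ax":0,"ay":0,"az":0},{"claw":1,"dx":0,"dy":0,"dz":0,"ax":0,"ay":0,"az":0}]' >/dev/null; python3 chk.py 99
```

```text
t11.38 z0.150 ftool [-2.1  8.7 -0.9] p [0.0869 0.0193] angTCP 1.609 toolang 1.827 j [-1.44  1.28]
t11.63 z0.150 ftool [-1.8  9.   0.1] p [0.0869 0.0189] angTCP 1.614 toolang 1.827 j [-1.44  1.28]
t12.13 z0.150 ftool [-1.6  9.8 -1.2] p [0.0869 0.0189] angTCP 1.614 toolang 1.827 j [-1.44  1.28]
```

```bash
python3 -m crank '[{"claw":1,"dx":0,"dy":0.05,"dz":0,"ax":0,"ay":0,"az":0},{"claw":1,"dx":0,"dy":0.05,"dz":0,"ax":0,"ay":0,"az":0},{"claw":1,"dx":0,"dy":0.1,"dz":0,"ax":0,"ay":0,"az":0},{"claw":1,"dx":0,"dy":0.2,"dz":0,"ax":0,"ay":0,"az":0},{"claw":1,"dx":0,"dy":0.3,"dz":0,"ax":0,"ay":0,"az":0},{"claw":1,"dx":0,"dy":0.3,"dz":0,"ax":0,"ay":0,"az":0},{"claw":1,"dx":0,"dy":0.3,"dz":0,"ax":0,"ay":0,"az":0}]' >/dev/null; python3 chk.py 99
python3 -m crank '[{"claw":1,"dx":0,"dy":0,"dz":-0.6,"ax":0,"ay":0,"az":0},{"claw":1,"dx":0,"dy":0,"dz":-0.6,"ax":0,"ay":0,"az":0},{"claw":1,"dx":0,"dy":0,"dz":-0.6,"ax":0,"ay":0,"az":0},{"claw":1,"dx":0,"dy":0,"dz":-0.6,"ax":0,"ay":0,"az":0},{"claw":1,"dx":0,"dy":0,"dz":-0.6,"ax":0,"ay":0,"az":0},{"claw":1,"dx":0,"dy":0,"dz":-0.6,"ax":0,"ay":0,"az":0},{"claw":0,"dx":0,"dy":0,"dz":0,"ax":0,"ay":0,"az":0}]'
python3 - <<'E'
from h import *
from bench import r
d=pickle.load(open("cams.pkl","rb"));t=d["top"];s=d["side"]
for n,c in(("top",t),("side",s)):
  m=cv2.inRange(cv2.cvtColor(c["color"],cv2.COLOR_RGB2HSV),(4,170,90),(18,255,255))
  for k in blobs(m,60):
    x,y,w,h=cv2.boundingRect(k)
    if y>100: print(n,x,y,w,h,unproj(c,[[x+w/2,y+h/2]],.036 if n=="top" else .02)[0])
st=r.read_state();c=r.camera("wrist");w=wcam(c,st)
cv2.imwrite("pics/w2.png",c["color"][:,:,::-1]);print(st["joint_positions"].round(2),Ro.from_quat(st["eef_rot"]).as_matrix().round(3))
E
```

```text
t12.72 z0.149 ftool [ 0.4  0.2 -0.4] p [0.0872 0.0561] angTCP 1.253 toolang 1.824 j [-1.44  1.22]
time: 13.3
ee_pos: [0.4857, 0.1153, 0.2605]
eef_rot: [-0.191, 0.981, -0.001, 0.002]
ft_force: [0.3, 0.7, -0.5]
width: 0.0031
grip_force: 0.0
top 296 180 23 23 [ 0.56969331 -0.09157912  0.036     ]
side 295 236 27 30 [ 0.5742555  -0.09288205  0.02      ]
[ 0.93  0.31 -1.45  1.7   0.31  1.41  1.39] [[-0.927 -0.376  0.004]
 [-0.376  0.927 -0.   ]
 [-0.003 -0.002 -1.   ]]
```

View pics/w2.png

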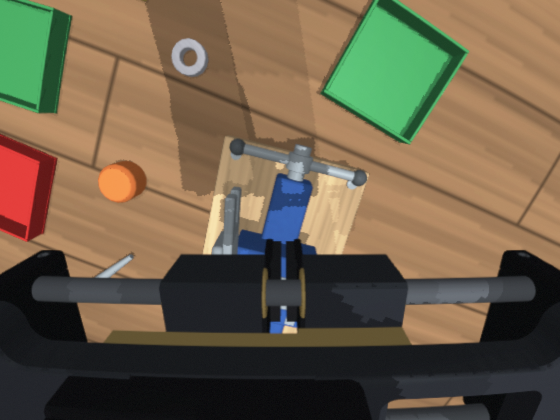

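The view shows the flap at columns ~222–240, rows 188–250, and the cap at (122,182). I'll measure the flap angle from this view.

Run:
```python
from h import *
im=cv2.imread("pics/w2.png")[175:275,195:265];cv2.imwrite("pics/w2c.png",cv2.resize(im,None,fx=6,fy=6,interpolation=cv2.INTER_CUBIC))
```

```text
(no output)
```

View pics/w2c.png

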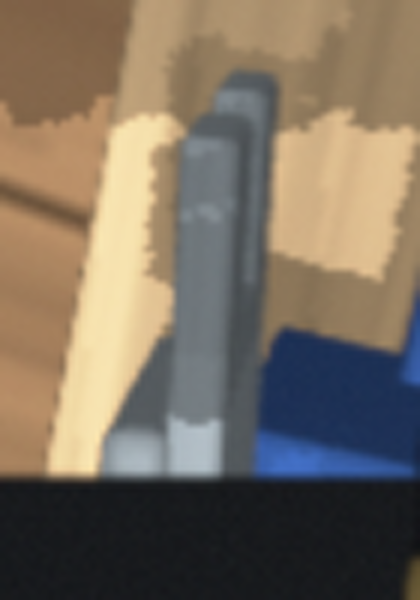

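Run:
```python
from h import *
from bench import r
s=r.read_state();c=wcam(r.camera("wrist"),s)
q=lambda x,y:(195+x/6,175+y/6)
A=unproj(c,[q(211,128),q(195,475)],.166);d=A[0]-A[1]
E=unproj(c,[q(130,0),q(50,470)],.024);e=E[0]-E[1]
v=np.load("vise.npy")
ang=lambda d:np.arctan2(d[1],d[0])
print(A,'flap',(ang(d)-np.pi/2)%6.283-v[2],'vs edge', np.pi/2+(ang(d)-ang(e)), 'edge yaw',(ang(e)-np.pi)%6.283-6.283,rel(A[0]))
# cap and tray targets
for n,uv,z in(("cap",(121,181),.04),):print(n,unproj(c,[uv],z))
M=Ro.from_quat(s["eef_rot"]).as_matrix()
cap=np.array([.5715,-.092]);print(s["ee_pos"],(M.T@np.r_[cap-s["ee_pos"][:2],0]).round(4))
hsv=cv2.cvtColor(c["color"],cv2.COLOR_RGB2HSV)
```

```text
[[0.48878723 0.06771686 0.166     ]
 [0.5420846  0.08344669 0.166     ]] flap 1.726552898283047 vs edge 1.704659305273919 edge yaw -6.130062336975438 (np.float64(0.10141174706656321), np.float64(1.7147715290828556))
cap [[ 0.56408089 -0.08281253  0.04      ]]
[0.48537998 0.114792   0.25881694] [-0.0022 -0.224   0.0004]
```

The flap measures 1.70–1.78 rad, past square, so the cap goes in the green tray. Next I'll move over the cap with the gripper open.

```bash
python3 -m crank '[{"claw":-1,"dx":0,"dy":-0.93,"dz":0,"ax":0,"ay":0,"az":0},{"claw":-1,"dx":0,"dy":-0.93,"dz":0,"ax":0,"ay":0,"az":0},{"claw":-1,"dx":0,"dy":-0.93,"dz":0,"ax":0,"ay":0,"az":0},{"claw":-1,"dx":0,"dy":-0.93,"dz":0,"ax":0,"ay":0,"az":0},{"claw":-1,"dx":0,"dy":-0.93,"dz":0,"ax":0,"ay":0,"az":0},{"claw":-1,"dx":0,"dy":-0.93,"dz":0,"ax":0,"ay":0,"az":0},{"claw":-1,"dx":0,"dy":-0.93,"dz":0,"ax":0,"ay":0,"az":0},{"claw":-1,"dx":0,"dy":-0.93,"dz":0,"ax":0,"ay":0,"az":0}]' >/dev/null
python3 -m crank '[{"claw":-1,"dx":0,"dy":0,"dz":0.6,"ax":0,"ay":0,"az":0},{"claw":-1,"dx":0,"dy":0,"dz":0.6,"ax":0,"ay":0,"az":0},{"claw":-1,"dx":0,"dy":0,"dz":0.6,"ax":0,"ay":0,"az":0},{"claw":-1,"dx":0,"dy":0,"dz":0.6,"ax":0,"ay":0,"az":0},{"claw":-1,"dx":0,"dy":0,"dz":0.6,"ax":0,"ay":0,"az":0},{"claw":-1,"dx":0,"dy":0,"dz":0.6,"ax":0,"ay":0,"az":0},{"claw":-1,"dx":0,"dy":0,"dz":0,"ax":0,"ay":0,"az":0}]'
python3 - <<'E'
from h import *
from bench import r
s=r.read_state();M=Ro.from_quat(s["eef_rot"]).as_matrix();c=wcam(r.camera("wrist"),s)
cv2.imwrite("pics/w3.png",c["color"][:,:,::-1])
m=cv2.inRange(cv2.cvtColor(c["color"],cv2.COLOR_RGB2HSV),(5,190,180),(18,255,255))
for k in blobs(m,60):
    x,y,w,h=cv2.boundingRect(k);p=unproj(c,[[x+w/2,y],[x,y+h/2],[x+w,y+h/2]],.04);print(x,y,w,h,p.round(4).tolist(),[(M.T@np.r_[a[:2]-s["ee_pos"][:2],0])[:2].round(4).tolist() for a in p])
E
```

```text
time: 14.65
ee_pos: [0.5664, -0.0927, 0.1452]
eef_rot: [-0.191, 0.982, 0.001, -0.003]
ft_force: [-1.1, 0.5, -0.7]
width: 0.0866
grip_force: 0.0
```

View pics/w3.png

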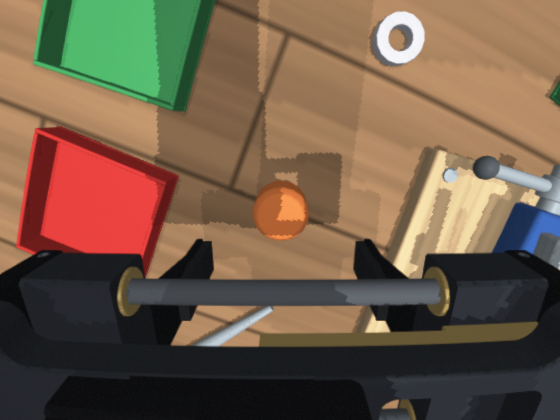

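The cap sits at about (281,210), between the fingers. The drift's tip shows at about (270,308).

Run:
```python
from h import *
from bench import r
s=r.read_state();M=Ro.from_quat(s["eef_rot"]).as_matrix();c=wcam(r.camera("wrist"),s)
hsv=cv2.cvtColor(c["color"],cv2.COLOR_RGB2HSV);print(hsv[215,270],hsv[200,290])
m=cv2.inRange(hsv,(4,185,60),(14,255,255))
for k in blobs(m,800):
    x,y,w,h=cv2.boundingRect(k);print(x,y,w,h)
    for z in(.04,.02):
        p=unproj(c,[[x+w/2,y+h/2],[x,y+h/2],[x+w,y+h/2],[x+w/2,y]],z);print(p[0].round(4).tolist(),np.linalg.norm(p[1]-p[2]),[(M.T@np.r_[a[:2]-s["ee_pos"][:2],0])[:2].round(4).tolist() for a in p])
p=unproj(c,[(270,310)],.01)[0];print('drift tip',p,M.T@(p-s["ee_pos"]))
```

```text
[ 11 182 177] [ 13 166 247]
drift tip [ 0.69634324 -0.05493042  0.01      ] [-0.1341978  -0.01392946  0.13683684]
```

Run:
```python
from h import *
from bench import r
s=r.read_state();M=Ro.from_quat(s["eef_rot"]).as_matrix();c=wcam(r.camera("wrist"),s)
hsv=cv2.cvtColor(c["color"],cv2.COLOR_RGB2HSV)
m=cv2.inRange(hsv,(4,150,60),(16,255,255));m=cv2.morphologyEx(m,2,np.ones((5,5)))
for k in blobs(m,800):
    x,y,w,h=cv2.boundingRect(k);print(x,y,w,h)
x,y,w,h=254,180,54,60
for z in(.04,.02):
    p=unproj(c,[[x+w/2,y+h/2],[x,y+h/2],[x+w,y+h/2],[x+w/2,y]],z);print(z,p[0].round(4).tolist(),np.linalg.norm(p[1]-p[2]).round(4),[(M.T@np.r_[a[:2]-s["ee_pos"][:2],0])[:2].round(4).tolist() for a in p])
```

```text
254 178 55 59
0.04 [0.5709, -0.0922, 0.04] 0.0505 [[-0.0026, -0.0007], [-0.0026, -0.0259], [-0.0026, 0.0246], [0.0259, -0.0007]]
0.02 [0.5768, -0.0899, 0.02] 0.0543 [[-0.009, -0.0008], [-0.009, -0.0279], [-0.0089, 0.0264], [0.0217, -0.0008]]
```

```bash
python3 -m crank '[{"claw":-1,"dx":-0.08,"dy":-0.02,"dz":0.6,"ax":0,"ay":0,"az":0},{"claw":-1,"dx":0,"dy":0,"dz":0.6,"ax":0,"ay":0,"az":0},{"claw":-1,"dx":0,"dy":0,"dz":0.6,"ax":0,"ay":0,"az":0},{"claw":-1,"dx":0,"dy":0,"dz":0.6,"ax":0,"ay":0,"az":0},{"claw":-1,"dx":0,"dy":0,"dz":0.6,"ax":0,"ay":0,"az":0},{"claw":-1,"dx":0,"dy":0,"dz":0.6,"ax":0,"ay":0,"az":0},{"claw":-1,"dx":0,"dy":0,"dz":0.5,"ax":0,"ay":0,"az":0},{"claw":-1,"dx":0,"dy":0,"dz":0,"ax":0,"ay":0,"az":0}]' 
python3 -m crank '[{"claw":1,"dx":0,"dy":0,"dz":0,"ax":0,"ay":0,"az":0},{"claw":1,"dx":0,"dy":0,"dz":0,"ax":0,"ay":0,"az":0},{"claw":1,"dx":0,"dy":0,"dz":0,"ax":0,"ay":0,"az":0},{"claw":1,"dx":0,"dy":0,"dz":0,"ax":0,"ay":0,"az":0},{"claw":1,"dx":0,"dy":0,"dz":0,"ax":0,"ay":0,"az":0},{"claw":1,"dx":0,"dy":0,"dz":0,"ax":0,"ay":0,"az":0},{"claw":1,"dx":0,"dy":0,"dz":0,"ax":0,"ay":0,"az":0},{"claw":1,"dx":0,"dy":0,"dz":0,"ax":0,"ay":0,"az":0}]' 15
```

```text
time: 15.47
ee_pos: [0.5702, -0.0928, 0.0246]
eef_rot: [-0.191, 0.982, 0.0, -0.001]
ft_force: [-0.2, -0.6, -0.8]
width: 0.087
grip_force: 0.0
time: 16.13
ee_pos: [0.5714, -0.0928, 0.0269]
eef_rot: [-0.191, 0.982, -0.0, 0.0]
ft_force: [-1.0, -1.4, 4.4]
width: 0.0537
grip_force: 15.0
```

```bash
python3 -m crank '[{"claw":1,"dx":0,"dy":0,"dz":-0.5,"ax":0,"ay":0,"az":0},{"claw":1,"dx":0,"dy":0,"dz":-0.7,"ax":0,"ay":0,"az":0},{"claw":1,"dx":0,"dy":0,"dz":-0.7,"ax":0,"ay":0,"az":0},{"claw":1,"dx":0,"dy":0,"dz":-0.7,"ax":0,"ay":0,"az":0},{"claw":1,"dx":0,"dy":0,"dz":-0.7,"ax":0,"ay":0,"az":0},{"claw":1,"dx":0,"dy":0,"dz":0,"ax":0,"ay":0,"az":0}]' 
python3 -m crank '[{"claw":1,"dx":0.724,"dy":-0.54,"dz":0,"ax":0,"ay":0,"az":0},{"claw":1,"dx":0.724,"dy":-0.54,"dz":0,"ax":0,"ay":0,"az":0},{"claw":1,"dx":0.724,"dy":-0.54,"dz":0,"ax":0,"ay":0,"az":0},{"claw":1,"dx":0.724,"dy":-0.54,"dz":0,"ax":0,"ay":0,"az":0},{"claw":1,"dx":0.724,"dy":-0.54,"dz":0,"ax":0,"ay":0,"az":0},{"claw":1,"dx":0.724,"dy":-0.54,"dz":0,"ax":0,"ay":0,"az":0},{"claw":1,"dx":0.724,"dy":-0.54,"dz":0,"ax":0,"ay":0,"az":0},{"claw":1,"dx":0.724,"dy":-0.54,"dz":0,"ax":0,"ay":0,"az":0}]' >/dev/null
python3 -m crank '[{"claw":1,"dx":0,"dy":0,"dz":0,"ax":0,"ay":0,"az":0},{"claw":1,"dx":0,"dy":0,"dz":0,"ax":0,"ay":0,"az":0}]'
python3 - <<'E'
from h import *
from bench import r
s=r.read_state();print(s["joint_positions"].round(2));w=r.camera("wrist")["color"];a=r.camera("side")["color"]
cv2.imwrite("pics/m3.png",cv2.resize(np.hstack([w,a])[:,:,::-1],(800,300)))
E
```

```text
time: 16.63
ee_pos: [0.5731, -0.0922, 0.1304]
eef_rot: [-0.191, 0.982, -0.001, 0.003]
ft_force: [1.3, 0.2, 0.1]
width: 0.0533
grip_force: 15.0
time: 17.47
ee_pos: [0.4578, -0.2795, 0.1257]
eef_rot: [-0.189, 0.982, -0.0, -0.0]
ft_force: [0.5, 0.4, -0.9]
width: 0.0535
grip_force: 15.0
[ 1.47  0.55 -1.26  1.78  0.55  1.23  2.01]
```

View pics/m3.png

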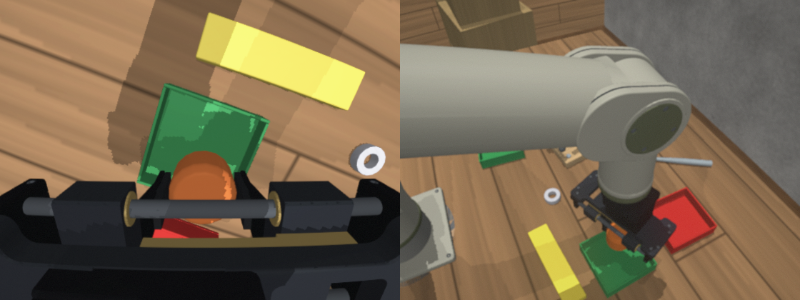

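Cap held over the right-hand green tray. I'll lower it, release with a partial opening and rise.

```bash
python3 -m crank '[{"claw":1,"dx":0,"dy":0,"dz":0.5,"ax":0,"ay":0,"az":0},{"claw":1,"dx":0,"dy":0,"dz":0.5,"ax":0,"ay":0,"az":0},{"claw":1,"dx":0,"dy":0,"dz":0.5,"ax":0,"ay":0,"az":0},{"claw":1,"dx":0,"dy":0,"dz":0.5,"ax":0,"ay":0,"az":0},{"claw":1,"dx":0,"dy":0,"dz":0.5,"ax":0,"ay":0,"az":0},{"claw":1,"dx":0,"dy":0,"dz":0.3,"ax":0,"ay":0,"az":0},{"claw":1,"dx":0,"dy":0,"dz":0.2,"ax":0,"ay":0,"az":0},{"claw":1,"dx":0,"dy":0,"dz":0,"ax":0,"ay":0,"az":0}]'
python3 -m crank '[{"claw":-0.5,"dx":0,"dy":0,"dz":0,"ax":0,"ay":0,"az":0},{"claw":-0.5,"dx":0,"dy":0,"dz":0,"ax":0,"ay":0,"az":0},{"claw":-0.5,"dx":0,"dy":0,"dz":0,"ax":0,"ay":0,"az":0},{"claw":-0.5,"dx":0,"dy":0,"dz":0,"ax":0,"ay":0,"az":0},{"claw":-0.5,"dx":0,"dy":0,"dz":0,"ax":0,"ay":0,"az":0}]'
```

```text
time: 18.23
ee_pos: [0.4582, -0.2775, 0.0342]
eef_rot: [-0.191, 0.982, 0.001, -0.001]
ft_force: [0.1, 1.0, -0.8]
width: 0.0535
grip_force: 15.0
time: 18.65
ee_pos: [0.4589, -0.2783, 0.036]
eef_rot: [-0.191, 0.982, -0.0, 0.0]
ft_force: [0.5, -0.6, -0.5]
width: 0.0647
grip_force: 0.0
```

Dropped about 4 mm at most. Now up, and a final check from above.

```bash
python3 -m crank '[{"claw":-0.5,"dx":0,"dy":0,"dz":-0.5,"ax":0,"ay":0,"az":0},{"claw":-0.5,"dx":0,"dy":0,"dz":-0.5,"ax":0,"ay":0,"az":0},{"claw":-0.5,"dx":0,"dy":0,"dz":-0.7,"ax":0,"ay":0,"az":0},{"claw":-0.5,"dx":0,"dy":0,"dz":-0.9,"ax":0,"ay":0,"az":0},{"claw":-0.5,"dx":0,"dy":0,"dz":-0.9,"ax":0,"ay":0,"az":0},{"claw":-0.5,"dx":0,"dy":0,"dz":-0.9,"ax":0,"ay":0,"az":0},{"claw":-0.5,"dx":0,"dy":0,"dz":-0.9,"ax":0,"ay":0,"az":0},{"claw":-0.5,"dx":0,"dy":0,"dz":0,"ax":0,"ay":0,"az":0}]'
python3 -m crank '[{"claw":-0.5,"dx":0,"dy":-0.9,"dz":0,"ax":0,"ay":0,"az":0},{"claw":-0.5,"dx":0,"dy":-0.9,"dz":0,"ax":0,"ay":0,"az":0},{"claw":-0.5,"dx":0,"dy":-0.9,"dz":0,"ax":0,"ay":0,"az":0},{"claw":-0.5,"dx":0,"dy":-0.9,"dz":0,"ax":0,"ay":0,"az":0},{"claw":-0.5,"dx":0,"dy":-0.9,"dz":0,"ax":0,"ay":0,"az":0},{"claw":-0.5,"dx":0,"dy":0,"dz":0,"ax":0,"ay":0,"az":0}]' >/dev/null
python3 - <<'E'
from h import *
from bench import r
w=r.camera("top")["color"];a=r.camera("side")["color"]
cv2.imwrite("pics/m4.png",cv2.resize(np.hstack([w,a])[:,:,::-1],(800,300)))
E
```

```text
time: 19.32
ee_pos: [0.4612, -0.2781, 0.201]
eef_rot: [-0.191, 0.982, -0.003, 0.003]
ft_force: [0.6, 0.0, 0.4]
width: 0.0653
grip_force: 0.0
```

View pics/m4.png

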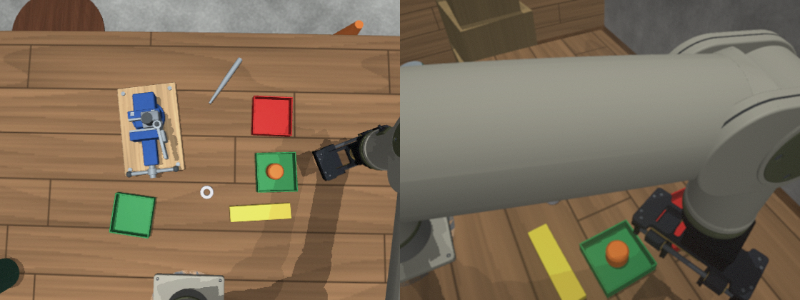

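The cap sits centred in the right-hand green tray, the flap rests clearly past square, and the bystanders are where they were.

```bash
python3 -c "
from bench import r
print(r.close_job())"
```

```text
the job is handed in; nothing more can be done
None
```

The flap bound past square, at about 1.7–1.8 rad; I leaned on it there with about 9–10 N for half a second and left it resting, then set the orange cap in the right-hand green tray and handed the job in (no result was shown).

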